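# Walk the heavy bar to its painted place

### The arm

A 6-joint arm with a two-finger parallel gripper is mounted at the origin on a cart in front of the work surface, level with it; the furniture and walls round the work are solid. World frame = base frame: x ahead of the robot, y to its left, z up, the work surface at z = 0. Lengths are in m, angles in degrees, forces in N, time in s.
With the tool pointing down it reaches from about 0.4 to 0.825 m from the base axis. Payload 7 kg.
Tool frame: the origin (TCP) lies midway between the tips of the shut fingers; the grasp point (between the pads) lies 19 mm behind it; y points along the fingers, z is the direction in which the jaws open and shut, and the axes are right-handed (so a half turn about y gives the same grasp; the last joint's range is limited). The gripper opens to 88 mm and grips with 3 to 60 N. Pads are 19 mm wide; open, the fingers measure 130 mm over their backs; the gripper's body (78 mm by 193 mm) begins 47 mm behind the grasp point.
Start: joints at [90.59, 20.546, 0.682, 0, -70.136, -16.507], TCP at [0.185, 0.649, 0.227] pointing down, gripper open.
Joint ranges: [-176.03, 176.03], [-82.01, 121.73], [-58.28, 71.71], [-173.87, 95.51], [-174.79, -0.11], [-173.66, 173.66]. Speed limits (degrees/s): [136.94, 136.94, 172.46, 180, 180, 180].

### API

Orientations are given as [roll, pitch, yaw] about the fixed x, y, z axes, in that order (R = Rz(yaw) Ry(pitch) Rx(roll)).
In Python, from plant import ctrl gives the robot as it stands.
- The arm moves only by the tool step_arm, never from a script. Its argument "rows" is a list that holds one entry, the list of rows, each a list of 7 numbers: the gripper command: -1 is shut, 1 is fully open, values between are in proportion, then the shift along the world's x, y, z in cm, then the turn, a rotation vector about the world's x, y, z in degrees. In form: [[[fingers, tx, ty, tz, rx, ry, rz], ...]]. A call has 1 to 12 rows; each row shifts and turns the commanded pose from where the row before left it; what a row does not reach is not made up. A row lasts 1/8 s, in which the tool goes at most 62.5 mm and 10.7 degrees, less where a joint would pass 70% of its speed; a pose out of reach is approached as far as the arm can. A call is refused whole if a number of a shift passes 6.25 or a number of a turn 10.7, either way. A call with a gripper value outside its range is refused whole. The fingers move at their own pace and stop on an object; the grip force is fixed at half the most. Time passes only in rows, so rows that do not move let the fingers close. It gives the time, the measured TCP pose, the force and the opening at its end, in the units of the state.
- ctrl.get_obs(): the state, without advancing time (a new reading comes with each control period).
- ctrl.snapshot(name): name is "side" or "top"; returns the picture (420x560x3 uint8, blue, green, red); there is no depth.
- ctrl.camera_params(name): a dict with "vertical_fov" (degrees; the focal length in pixels is half the picture's height over the tangent of half this angle, whatever the lens; pixels are square), "cx", "cy" (the principal point, pixels), "rvec" (rotation vector, rad) and "tvec" (3), from world to camera coordinates, as OpenCV has them. Camera axes: x right, y down, z forward; pixel columns grow to the right and rows downward; lengths in m; the calibration is good to about 2 mm. A picture is of the moment at which its call begins. camera_params takes no time and is no camera call.
- ctrl.close_job(): hands the job in, once; it reports no verdict.
The state is a dict: "clock": time; "joint_pos": joint angles; "qvel": joint speeds; "tau": joint torques, N m; "tool_pos": TCP position; "orientation": TCP orientation; "force": force on the tool from outside, world axes, zero at the start; "moment": the same for the moment, N m; "opening": finger opening in m.
Only numpy, scipy, OpenCV 4.12 (cv2) and the standard library are available. Lean on these libraries where they do the work, as an engineer would, in place of code of your own. Each camera call takes 0.05 s, during which the arm holds its last target. There are 200 camera calls.

### The job

Walk the long heavy steel bar to the yellow outline painted on the bench, sliding it without ever lifting it. First keep its right end in place and swing the left end forward to the left end of the outline; then keep the left end there and swing the right end round until the bar lies inside the outline, and let go.

Things in the scene. Friction and masses are not known exactly. Their poses are not given: they have to be found in the camera images.
- bar_left (a point): middle of the left (+y) end face of the bar, half-way up (14 mm above the bench). The bar is a dull grey-brown steel block, the longest on the bench, 170 x 34 x 28 mm (length, width, height), 0.75 to 1 kg, lying flat across the robot's view; its axis is the line from bar_right to bar_left (this frame's y axis is within 3 degrees of it). Grip it across its width anywhere along it.
- bar_right (a point): middle of the right (-y) end face of the same bar, half-way up, 170 mm from bar_left; same axes.
- mark_left (a point): point on the bench (z = 0) where the middle of the bar's left end belongs: 14 mm inside the left short side of the yellow outline (look only, nothing to bump into; 8 mm wide lines, a rectangle 198 x 64 mm between line centres). y axis along the outline, from its right end to its left. It lies about a bar length (170 mm, give or take 8) from where bar_right starts.
- mark_right (a point): point on the bench (z = 0) where the middle of the bar's right end belongs, 170 mm from mark_left, 14 mm inside the outline's right short side; same axes.

How it is judged:
By the outcome, as a careful person would: the job done as asked, in the order asked, and still so for the second after the job is handed in, with the robot touching nothing.
It also fails if it takes over 40 s, if anything falls off the work surface, if the arm or the gripper's body presses on something with over 40 N, if the wrist force passes 120 N, or if a joint passes its speed limit or range.

## Working session

There is one attempt and no reset: what is moved stays moved. The work goes in short steps, Python scripts to look and compute and a tool call to move; the robot and the scene stay as the last step left them, time stands still between calls to the robot, and variables do not carry over. Pictures are saved under pics/ and viewed, about 8 in all and at most 12, crops included, and the job is handed in when it is done.

Besides the shell and the picture viewer there is one more tool, called after "Request:" in YAML: its name, and indented under it one key for each argument. step_arm: Moves the arm, as the interface text tells. Its arguments: {"type":"object","properties":{"rows":{"type":"array"}},"required":["rows"]}

```bash
mkdir -p pics; ls; cat > h.py <<'E'
import numpy as np, cv2
from plant import ctrl
def cam(n):
    p=ctrl.camera_params(n); f=210/np.tan(np.radians(p["vertical_fov"])/2)
    K=np.array([[f,0,p["cx"]],[0,f,p["cy"]],[0,0,1]]); return K,np.array(p["rvec"],float).ravel(),np.array(p["tvec"],float).ravel(),p
def ray(n,px,z):
    K,r,t,_=cam(n); R=cv2.Rodrigues(r)[0]; px=np.atleast_2d(px).astype(float)
    d=(R.T@np.linalg.inv(K)@np.c_[px,np.ones(len(px))].T).T; c=-R.T@t
    return c+d*((z-c[2])/d[:,2:3])
def proj(n,P):
    K,r,t,_=cam(n); return cv2.projectPoints(np.atleast_2d(P).astype(float),r,t,K,None)[0][:,0]
E
python3 - <<'E'
from h import *
for n in("top","side"):
    im=ctrl.snapshot(n); cv2.imwrite(f"pics/{n}0.png",im); print(cam(n)[3])
print(ctrl.get_obs())
E
```

```text
pics
{'vertical_fov': 51.21192377913078, 'cx': 279.7689537327455, 'cy': 204.27149780688563, 'rvec': array([ 2.20445978, -2.20957348,  0.00860548]), 'tvec': array([-0.14670513,  0.50770209,  0.90253092])}
{'vertical_fov': 55.06413737053276, 'cx': 277.1528372268268, 'cy': 209.7654299923915, 'rvec': array([ 2.24178117, -0.12431421,  0.06410338]), 'tvec': array([-0.54533628, -0.00206375,  0.94656318])}
{'clock': 0.1, 'joint_pos': array([ 9.05917872e+01,  2.05870157e+01,  6.39529274e-01, -1.60937896e-02,
       -7.01345339e+01, -1.65070497e+01]), 'qvel': array([-0.06148756, -0.07212467,  0.05020185,  0.08554425,  0.12329641,
        0.03726838]), 'tau': array([-1.32570232e-03, -5.84166098e+01,  2.93749076e+01,  7.01548263e+00,
        1.01277253e-02, -4.92106869e-05]), 'tool_pos': array([0.18500979, 0.64871287, 0.22572894]), 'orientation': array([-8.99170611e+01,  8.80015234e-03,  1.64079264e+02]), 'force': array([ 0.08299909, -0.79326908,  0.13261301]), 'moment': array([-0.04298542,  0.02773408, -0.02678097]), 'opening': 0.08774736491405423}
```

View pics/top0.png

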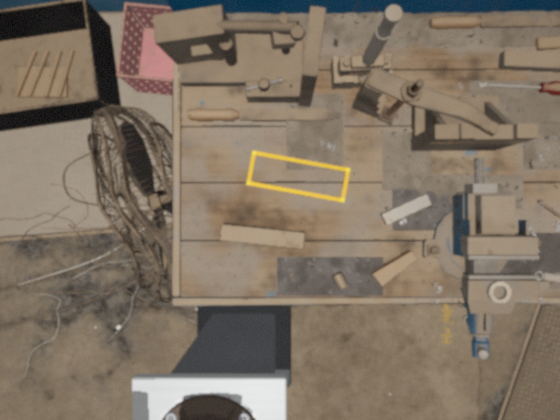

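View pics/side0.png

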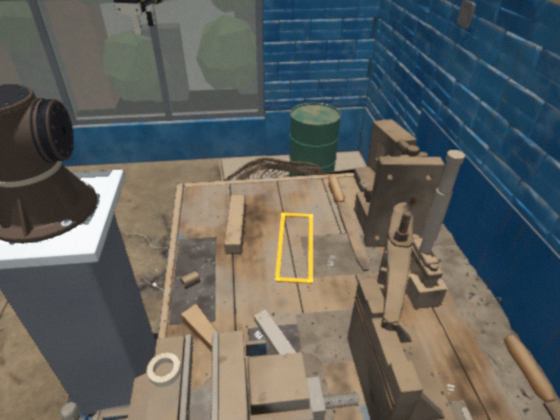

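The top view shows the bar at about (221–304, 226–247) and the yellow outline at about (247–350, 152–201). The side view shows the bar at (235,222). Next I'll measure both.

```bash
python3 - <<'E'
from h import *
im=cv2.imread("pics/top0.png")
for n in("top","side"):
    m=cv2.imread(f"pics/{n}0.png"); h=cv2.cvtColor(m,cv2.COLOR_BGR2HSV)
    k=cv2.inRange(h,(20,170,170),(35,255,255)); cs=cv2.findContours(k,cv2.RETR_EXTERNAL,cv2.CHAIN_APPROX_NONE)[0]
    c=max(cs,key=cv2.contourArea); P=ray(n,c[:,0],0)[:,:2]
    b=cv2.minAreaRect((P*1000).astype(np.float32)); print(n,b,cv2.boxPoints(b).round(1).tolist())
a=cv2.resize(im[140:310,190:370],None,fx=4,fy=4,interpolation=cv2.INTER_CUBIC)[:, :]
s=cv2.imread("pics/side0.png")
b=cv2.resize(s[180:270,200:270],None,fx=6,fy=6,interpolation=cv2.INTER_CUBIC)
o=np.zeros((600,800,3),np.uint8); c=cv2.resize(im[215:260,210:315],None,fx=3.8*2,fy=7.6)[:342,:800]
c=cv2.resize(im[218:256,212:312],None,fx=4.5,fy=4.5,interpolation=cv2.INTER_CUBIC); o[:171,:450]=c
b=cv2.resize(s[186:260,215:255],None,fx=8,fy=8,interpolation=cv2.INTER_CUBIC); o[:592,460:780]=b
cv2.imwrite("pics/crop1.png",o)
E
```

```text
top ((592.6677856445312, -201.26783752441406), (202.67906188964844, 54.749755859375), 62.952537536621094) [[522.2000122070312, -279.1000061035156], [571.0, -304.0], [663.0999755859375, -123.5], [614.4000244140625, -98.5999984741211]]
side ((566.59716796875, -183.07223510742188), (208.9154510498047, 71.7311019897461), 79.57633209228516) [[512.4000244140625, -279.29998779296875], [583.0, -292.29998779296875], [620.7999877929688, -86.80000305175781], [550.2000122070312, -73.80000305175781]]
```

View pics/crop1.png

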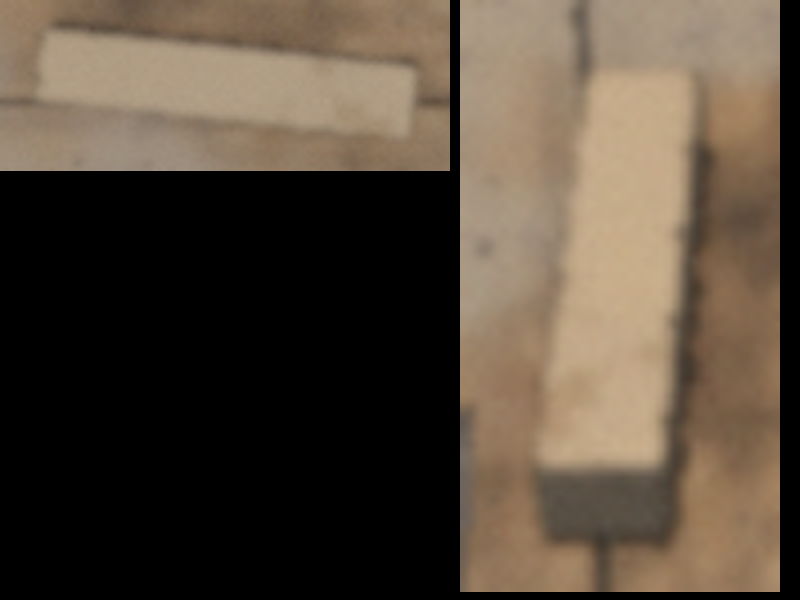

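```bash
python3 - <<'E'
from h import *
def rep(n,px):
    P=ray(n,px,.028)*1000; c=P.mean(0); l=(P[0]+P[3])/2; r=(P[1]+P[2])/2
    d=l-r; print(n,"L",l.round(1),"R",r.round(1),"len",np.linalg.norm(d).round(1),"wid",np.linalg.norm((P[0]+P[1]-P[2]-P[3])/2).round(1),"ang",np.degrees(np.arctan2(-d[0],d[1])).round(2))
f=lambda a,s,o:(np.array(a)+.5)/s-.5+np.array(o)
rep("top",f([(47,30),(416,66),(408,137),(38,101)],4.5,(212,218)))
rep("side",f([(233,72),(205,466),(82,466),(128,72)],8,(215,186)))
for n in("top","side"):
    m=cv2.imread(f"pics/{n}0.png"); h=cv2.cvtColor(m,cv2.COLOR_BGR2HSV)
    k=cv2.inRange(h,(18,130,130),(38,255,255)); k[:140]=0;k[300:]=0;k[:,:230]=0;k[:,360:]=0
    px=np.argwhere(k)[:,::-1]; P=ray(n,px,0)[:,:2]*1000
    hull=cv2.convexHull(P.astype(np.float32)); b=cv2.minAreaRect(hull)
    print(n,len(px),b,cv2.minAreaRect(px.astype(np.float32)), cv2.boxPoints(b).round(1).tolist())
E
```

```text
top L [451.  -29.8  28. ] R [ 434.7 -195.    28. ] len 166.0 wid 31.9 ang -5.65
side L [450.7 -30.1  28. ] R [ 435.6 -197.1   28. ] len 167.7 wid 30.9 ang -5.18
top 1074 ((566.23046875, -185.0284423828125), (208.00396728515625, 73.45278930664062), 79.7666015625) ((297.6527099609375, 175.96812438964844), (100.10034942626953, 35.27842330932617), 10.007979393005371) [[511.6000061035156, -280.8999938964844], [583.9000244140625, -293.8999938964844], [620.7999877929688, -89.19999694824219], [548.5999755859375, -76.19999694824219]]
side 888 ((565.4301147460938, -181.98580932617188), (213.0017547607422, 74.06660461425781), 79.69851684570312) ((295.317138671875, 247.42608642578125), (37.61410903930664, 69.42703247070312), 3.5763344764709473) [[509.8999938964844, -280.1000061035156], [582.7999877929688, -293.3999938964844], [620.9000244140625, -83.80000305175781], [548.0, -70.5999984741211]]
```

Request:
step_arm:
  rows:
    - [[1,3.8,-3.6,0,0,0,-4.4],[1,3.8,-3.6,0,0,0,-4.4],[1,3.8,-3.6,0,0,0,-4.4],[1,3.8,-3.6,0,0,0,-4.4],[1,3.8,-3.6,0,0,0,-4.4],[1,3.8,-3.6,0,0,0,-4.4],[1,3.8,-3.6,0,0,0,-4.4],[1,0.8,-4.9,0,0,0,-4.4],[1,0.8,-4.9,0,0,0,-4.4],[1,0.8,-4.9,0,0,0,-4.4],[1,0.8,-4.9,0,0,0,-4.4],[1,0.8,-4.9,0,0,0,-4.4]]

```text
clock: 1.6
tool_pos: [0.4909, 0.1504, 0.2264]
orientation: [-90.0, -0.0, 111.2]
force: [0.3, -0.7, 0.8]
opening: 0.0878
```

Request:
step_arm:
  rows:
    - [[1,0.8,-4.9,0,0,0,-4.4],[1,-1.1,-4.3,-1,0,0,-4.4],[1,-1.1,-4.3,-2,0,0,-4.4],[1,-1.1,-4.3,-2,0,0,-4.4],[1,-1.1,-4.3,-3,0,0,-4.4],[1,-1.1,-4.3,-2,0,0,-4.4],[1,0,0,0,0,0,0],[1,0,0,0,0,0,0]]

```text
clock: 2.6
tool_pos: [0.4444, -0.112, 0.1267]
orientation: [-90.0, 0.0, 84.9]
force: [0.7, 0.6, 0.1]
opening: 0.0879
```

Request:
step_arm:
  rows:
    - [[1,-0.1,-0.1,-3,0,0,-0.3],[1,0,0,-3,0,0,0],[1,0,0,-3,0,0,0],[1,0,0,-1.5,0,0,0],[1,0,0,-1,0,0,0],[1,0,0,-0.5,0,0,0],[1,0,0,0,0,0,0],[1,0,0,0,0,0,0]]

```text
clock: 3.6
tool_pos: [0.4436, -0.1128, 0.0071]
orientation: [-90.1, -0.0, 84.6]
force: [-0.8, -0.2, -0.4]
opening: 0.0877
```

```bash
python3 - <<'E'
from h import *
t=ctrl.snapshot("top");s=ctrl.snapshot("side")
o=np.zeros((600,800,3),np.uint8)
o[:480,:400]=cv2.resize(s[150:270,190:290],None,fx=4,fy=4,interpolation=cv2.INTER_CUBIC)
o[:360,410:800]=cv2.resize(t[140:260,200:330],None,fx=3,fy=3,interpolation=cv2.INTER_CUBIC)
cv2.imwrite("pics/c2.png",o); print(ctrl.get_obs()['tool_pos'])
E
```

```text
[ 0.443522   -0.11285485  0.00706856]
```

View pics/c2.png

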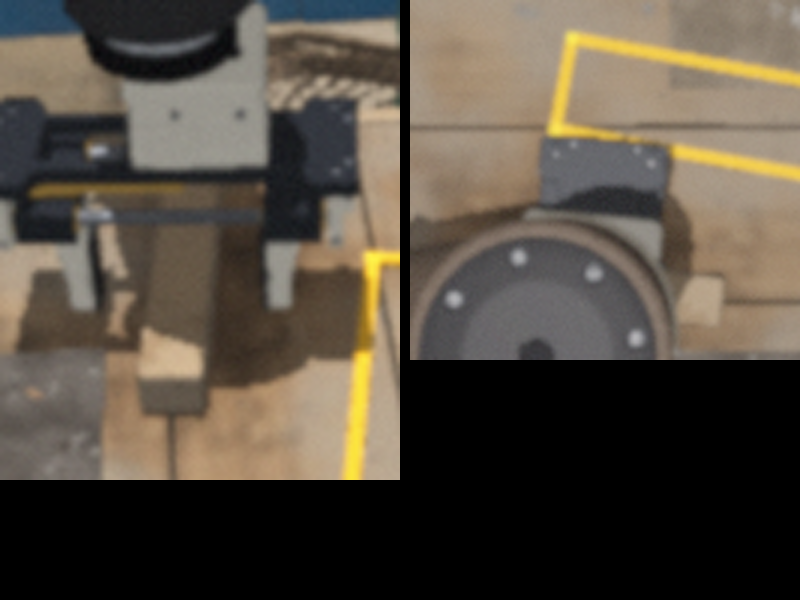

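The fingers straddle the bar (jaws at about (80,290) and (280,290) in the left crop, bar between them). I'll lower slightly and close.

Request:
step_arm:
  rows:
    - [[1,0,0,-0.3,0,0,0],[0,0,0,0,0,0,0],[0,0,0,0,0,0,0],[-1,0,0,0,0,0,0],[-1,0,0,0,0,0,0],[-1,0,0,0,0,0,0],[-1,0,0,0,0,0,0],[-1,0,0,0,0,0,0]]

```text
clock: 4.7
tool_pos: [0.4434, -0.1129, 0.0036]
orientation: [-90.0, -0.0, 84.6]
force: [0.8, -0.4, -1.7]
opening: 0.034
```

```bash
cat >> h.py <<'E'
def arc(p,a0,a1,q0,q1,sgn,n):
    "TCP shifts (cm) while pivot end goes q0->q1 (mm), bar angle a0->a1; sgn +1 pivot right"
    s=np.linspace(0,1,n+1)[:,None]; a=np.radians(a0+(a1-a0)*s)
    C=np.array(q0)+(np.array(q1)-q0)*s+sgn*85*np.c_[np.cos(a),np.sin(a)]; C[0]=p
    d=np.diff(np.round(C/10,2),axis=0).round(2); print(d.tolist(),(a1-a0)/n)
E
python3 -c "
from h import *
arc((443.4,-112.9),84.6,33.6,(435.4,-197.5),(437.5,-196.1),1,12)"
```

```text
[[0.64, -0.07], [0.64, -0.12], [0.62, -0.16], [0.61, -0.2], [0.59, -0.25], [0.57, -0.3], [0.55, -0.33], [0.52, -0.37], [0.48, -0.4], [0.46, -0.44], [0.42, -0.48], [0.39, -0.5]] -4.249999999999999
```

Request:
step_arm:
  rows:
    - [[-1,0.64,-0.07,0,0,0,-4.25],[-1,0.64,-0.12,0,0,0,-4.25],[-1,0.62,-0.16,0,0,0,-4.25],[-1,0.61,-0.2,0,0,0,-4.25],[-1,0.59,-0.25,0,0,0,-4.25],[-1,0.57,-0.3,0,0,0,-4.25],[-1,0.55,-0.33,0,0,0,-4.25],[-1,0.52,-0.37,0,0,0,-4.25],[-1,0.48,-0.4,0,0,0,-4.25],[-1,0.46,-0.44,0,0,0,-4.25],[-1,0.42,-0.48,0,0,0,-4.25],[-1,0.39,-0.5,0,0,0,-4.25]]

```text
clock: 6.2
tool_pos: [0.5072, -0.1487, 0.0037]
orientation: [-89.9, 0.1, 33.5]
force: [-4.3, 6.1, 5.9]
opening: 0.0338
```

Request:
step_arm:
  rows:
    - [[-1,0,0,0,0,0,0],[-1,0,0,0,0,0,0]]

```text
clock: 6.45
tool_pos: [0.5077, -0.1492, 0.0036]
orientation: [-90.0, 0.0, 33.6]
force: [-1.8, -0.5, 3.3]
opening: 0.034
```

```bash
python3 - <<'E'
from h import *
t=ctrl.snapshot("top");s=ctrl.snapshot("side")
cv2.imwrite("pics/t3.png",t);cv2.imwrite("pics/s3.png",s)
o=np.zeros((600,800,3),np.uint8)
o[:600,:420]=cv2.resize(s[170:320,200:305],None,fx=4,fy=4,interpolation=cv2.INTER_CUBIC)
o[:330,425:800]=cv2.resize(t[140:250,230:355],None,fx=3,fy=3,interpolation=cv2.INTER_CUBIC)
cv2.imwrite("pics/c3.png",o); print(ctrl.get_obs()['tool_pos'])
E
```

```text
[ 0.50774379 -0.14919817  0.00363151]
```

View pics/c3.png

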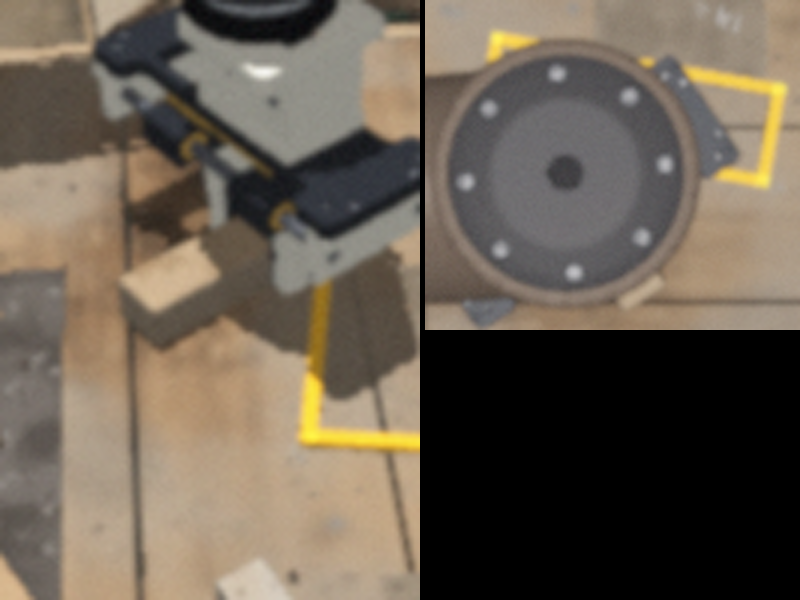

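The bar has swung about its right end, which is visible at about (141,301) in the left crop and (640,294) in the right crop. Now I'll check the pivot drift.

```bash
python3 - <<'E'
from h import *
print(ray("side",(235.1,245.1),.028)*1000, ray("top",(301.5,238.2),.028)*1000)
# predicted
a=np.radians(33.6);print(np.array([507.7,-149.2])-85*np.array([np.cos(a),np.sin(a)]),np.array([507.7,-149.2])+85*np.array([np.cos(a),np.sin(a)]))
w=17*np.array([-np.sin(a),np.cos(a)]);r=np.array([437,-196.2])
for q in(r+w,r-w): print(proj("side",[*q/1000,.028]),proj("top",[*q/1000,.028]))
E
```

```text
[[ 440.68062173 -201.42995976   28.        ]] [[ 438.62050863 -191.65508845   28.        ]]
[ 436.90169454 -196.23828169] [ 578.49830546 -102.16171831]
[[228.40423076 239.07221452]] [[296.72991217 243.70298646]]
[[238.11060041 247.95731868]] [[310.80052986 234.30498069]]
```

```bash
python3 -c "
from h import *
arc((507.7,-149.2),33.6,79.7,(578.5,-102.2),(581.3,-100.8),-1,12)"
```

```text
[[0.35, -0.46], [0.39, -0.42], [0.41, -0.41], [0.44, -0.38], [0.47, -0.34], [0.49, -0.32], [0.51, -0.29], [0.53, -0.25], [0.54, -0.22], [0.56, -0.18], [0.57, -0.14], [0.58, -0.11]] 3.841666666666667
```

Request:
step_arm:
  rows:
    - [[-1,0.35,-0.46,0,0,0,3.84],[-1,0.39,-0.42,0,0,0,3.84],[-1,0.41,-0.41,0,0,0,3.84],[-1,0.44,-0.38,0,0,0,3.84],[-1,0.47,-0.34,0,0,0,3.84],[-1,0.49,-0.32,0,0,0,3.84],[-1,0.51,-0.29,0,0,0,3.84],[-1,0.53,-0.25,0,0,0,3.84],[-1,0.54,-0.22,0,0,0,3.84],[-1,0.56,-0.18,0,0,0,3.84],[-1,0.57,-0.14,0,0,0,3.84],[-1,0.58,-0.11,0,0,0,3.84]]

```text
clock: 8.05
tool_pos: [0.5639, -0.1846, 0.0036]
orientation: [-89.7, 0.0, 79.8]
force: [-9.1, 0.6, 12.1]
opening: 0.034
```

Request:
step_arm:
  rows:
    - [[-1,0,0,0,0,0,0],[-1,0,0,0,0,0,0]]

```text
clock: 8.3
tool_pos: [0.565, -0.1846, 0.0037]
orientation: [-89.9, 0.1, 79.7]
force: [-5.9, -1.1, 8.0]
opening: 0.0339
```

```bash
python3 - <<'E'
from h import *
t=ctrl.snapshot("top");s=ctrl.snapshot("side")
o=np.zeros((600,800,3),np.uint8)
o[:600,:400]=cv2.resize(s[180:300,250:330],None,fx=5,fy=5,interpolation=cv2.INTER_CUBIC)
o[:270,410:800]=cv2.resize(t[130:220,230:360],None,fx=3,fy=3,interpolation=cv2.INTER_CUBIC)
cv2.imwrite("pics/c4.png",o); print(ctrl.get_obs()['tool_pos'])
E
```

```text
[ 0.56495958 -0.1846371   0.00363027]
```

View pics/c4.png

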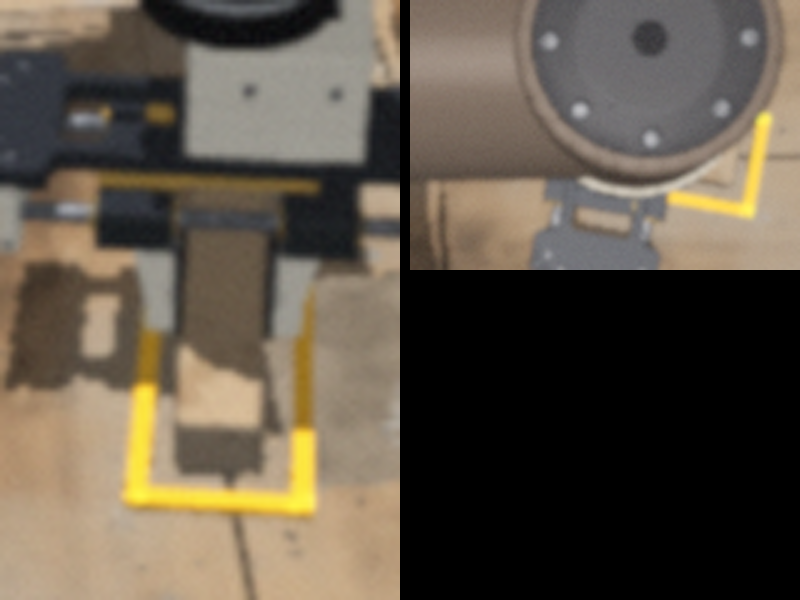

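The right end sits inside the outline: the bar's bottom edge is at columns 177–262, between inner lines at 155–292. Releasing and retracting.

Request:
step_arm:
  rows:
    - [[0,0,0,0,0,0,0],[0.6,0,0,0,0,0,0],[1,0,0,0,0,0,0],[1,0,0,0,0,0,0],[1,0,0,1,0,0,0],[1,0,0,2,0,0,0],[1,0,0,4,0,0,0],[1,0,0,4,0,0,0],[1,-1,4,3,0,0,0],[1,-2,5,2,0,0,0],[1,-2,5,0,0,0,0],[1,-2,5,0,0,0,0]]

```text
clock: 9.9
tool_pos: [0.4959, 0.0071, 0.1648]
orientation: [-90.1, -0.1, 79.6]
force: [0.3, 0.8, 0.4]
opening: 0.0877
```

Request:
step_arm:
  rows:
    - [[1,-1,5,0,0,0,0],[1,0,5,0,0,0,0],[1,0,5,0,0,0,0],[1,0,5,0,0,0,0],[1,0,0,0,0,0,0],[1,0,0,0,0,0,0]]

```text
clock: 10.65
tool_pos: [0.4862, 0.2057, 0.1639]
orientation: [-90.0, -0.0, 79.7]
force: [0.2, -0.3, -0.6]
opening: 0.0882
```

```bash
python3 - <<'E'
from h import *
t=ctrl.snapshot("top");s=ctrl.snapshot("side")
o=np.zeros((600,800,3),np.uint8)
o[:500,:300]=cv2.resize(s[200:300,265:325],None,fx=5,fy=5,interpolation=cv2.INTER_CUBIC)
o[:256,310:790]=cv2.resize(t[144:208,238:358],None,fx=4,fy=4,interpolation=cv2.INTER_CUBIC)
cv2.imwrite("pics/c5.png",o); print(ctrl.get_obs()['tool_pos'],ctrl.get_obs()['force'])
E
```

```text
[0.48632067 0.20490117 0.16386421] [ 0.26316608 -0.82907846 -0.29081592]
```

View pics/c5.png

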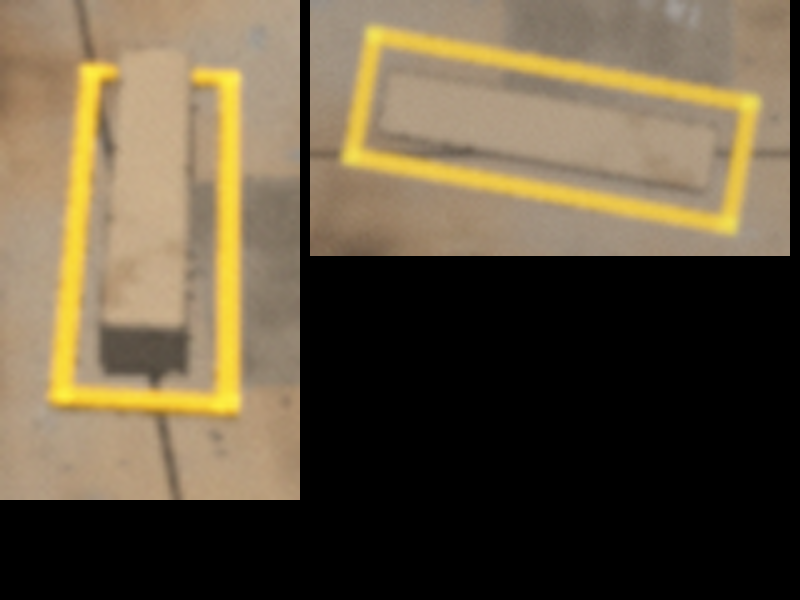

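Both views show the bar inside the outline with visible gaps on all sides (top-face corners in the right crop at (386,73), (716,125), (706,190), (378,133)). I'll do one numeric check and hand in.

```bash
python3 - <<'E'
from h import *
px=(np.array([(386,73),(716,125),(706,190),(378,133)])-[310,0]+.5)/4-.5+[238,144]
P=ray("top",px,.028)[:,:2]*1000; L=(P[0]+P[3])/2;R=(P[1]+P[2])/2;d=L-R
c=P.mean(0)-[566.2,-185.0]; a=np.radians(79.7); u=np.array([np.cos(a),np.sin(a)])
along=c@u; ac=c@[u[1],-u[0]]
print(L,R,"ang",np.degrees(np.arctan2(d[1],d[0])),"off along/across",along,ac)
if abs(along)<6 and abs(ac)<6: ctrl.close_job(); print("closed")
E
```

```text
[577.45841594 -99.57653524] [ 549.45602176 -265.17108063] ang 80.40195998596462 off along/across 2.093455735363724 -3.1681502937281945
the job is handed in; nothing more can be done
closed
```

The bar lies inside the yellow outline, let go, and the job is handed in. It took about 11 s of the 40 s, with a single grip at the bar's middle and no lifting commanded.

- **First swing:** I turned the bar about its right end to bring the left end to the mark. By my measurements the mark lay 175 mm from the right end, not 170. I split that gap, letting the right end creep about 2.5 mm and stopping the left end about 3 mm short of the mark.
- **Second swing:** I turned the bar about its left end, shifting that end about 3 mm to close the shortfall, until it lined up with the outline. Then I opened the gripper and moved it well clear.

**Last checks:**
- The final pictures from both cameras show the bar inside the lines with gaps on all sides.
- Measured from the top view, the bar's centre is about 2 mm off along the outline and 3 mm off across it. Its angle is within 1° of the outline.
- The highest force I read on the tool was about 15 N, at the end of the second swing.

**Disagreement:** after the first swing, the two cameras differed by about 10 mm in y on where the right end was, because the gripper partly hid it. Both had it 4–5 mm further in x than at the start, against the 2 mm I commanded. In y they showed about 4 mm of drift in opposite directions. So the right end may have moved more than planned in that swing.

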